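# Lock the bayonet cover on the filter housing

### The arm

A 7-joint arm with a two-finger parallel gripper is mounted at the origin on a cart in front of the work surface, level with it; the furniture and walls round the work are solid. World frame = base frame: x ahead of the robot, y to its left, z up, the work surface at z = 0. Lengths are in m, angles in rad, forces in N, time in s.
With the tool pointing down it reaches from about 0.35 to 0.9 m from the base axis. Payload 7.2 kg.
Tool frame: the origin (TCP) lies where the fingers leave the gripper's body, on its centre line; the fingertips stand 80 mm ahead of it and the grasp point (between the pads) lies 61 mm ahead of it; z points along the fingers, y is the line along which they close (so a half turn about z gives the same grasp; the last joint's range is limited). The gripper opens to 88 mm and grips with 3 to 60 N. Pads are 20 mm wide; open, the fingers measure 115 mm over their backs; the gripper's body (75 mm by 178 mm) begins 61 mm behind the grasp point.
Start: joints at [1.089, 0.411, -0.013, 1.596, 0.006, 1.134, -0.082], TCP at [0.251, -0.572, 0.303] pointing down, gripper open.
Joint ranges: [-2.95, 2.95], [-0.29, 1.99], [-1.47, 1.44], [0.14, 2.54], [-1.03, 4.17], [0.13, 1.85], [-2.86, 2.86]. Speed limits (rad/s): [2.39, 2.39, 3.01, 3.01, 3.14, 3.14, 3.14].

### API

Orientations are given as a unit quaternion [x, y, z, w].
In Python, from station import monitor, imaging, job gives the robot as it stands.
- The arm moves only by the tool drive_tool, never from a script. Its argument "targets" is a list that holds one entry, the list of rows, each a list of 7 numbers: the shift along the tool's x, y, z in cm, then the turn, a rotation vector about the tool's x, y, z in rad, then the closure, from -1 (fully open) to 1 (shut). A call has 1 to 8 rows; each row shifts and turns the commanded pose from where the row before left it, along the tool's axes as they then stand; what a row does not reach is not made up. A row lasts 1/12 s, in which the tool goes at most 41.7 mm and 7.16 degrees, less where a joint would pass 70% of its speed; a pose out of reach is approached as far as the arm can. A call with a gripper value outside its range is refused whole. The fingers move at their own pace and stop on an object; the grip force is fixed at half the most. Time passes only in rows, so rows that do not move let the fingers close. It gives the time, the measured TCP pose, the force, the opening and the grip force at its end, in the units of the state.
- monitor.sense(): the state, without advancing time (a new reading comes with each control period).
- imaging.camera(name): name is "side" or "top" or "wrist"; returns (picture, depth): 384x512x3 uint8, red, green, blue; 384x512 float32, m along the optical axis (not along the pixel's ray), 0 where there is no reading.
- imaging.camera_model(name): a dict with "vfov" (degrees; the focal length in pixels is half the picture's height over the tangent of half this angle, whatever the lens; pixels are square), "cx", "cy" (the principal point, pixels), "R" (3x3) and "t" (3): a world point X has camera coordinates R X + t; the wrist camera has in their place "hand_eye" (4x4, takes a point from camera to tool coordinates, whose origin is the TCP and whose axes are the flange's). Camera axes: x right, y down, z forward; pixel columns grow to the right and rows downward; lengths in m; the calibration is good to about 2 mm. The wrist camera is an equidistant fisheye: a pixel r from the principal point sees the ray r / f radians off the axis. A picture is of the moment at which its call begins: read the wrist's pose just before it. camera_model takes no time and is no camera call.
- job.sign_off(): hands the job in; it is judged then, once.
The state is a dict: "t": time; "joint_positions": joint angles; "dq": joint speeds; "joint_efforts": joint torques, N m; "tool_pos": TCP position; "orientation": TCP orientation; "wrist_force": force on the tool from outside, world axes, zero at the start; "wrist_torque": the same for the moment, N m; "gripper_width": finger opening in m; "grip_force": force on a finger pad.
Only numpy, scipy, OpenCV 4.12 (cv2) and the standard library are available. Lean on these libraries where they do the work, as an engineer would, in place of code of your own. Each camera call takes 0.05 s, during which the arm holds its last target. There are 200 camera calls.

### The job

Pick up the loose bayonet cover by its wing grip and put it on the bench filter housing with its two lugs through the two gaps of the collar. Push it down against the spring and turn it clockwise (seen from above), about a quarter turn to the stop, so that it springs up into its locked position when you let go. Feel your way rather than forcing it, and leave the other things on the bench where they are.

Things in the scene. Friction and masses are not known exactly. Their poses are not given: they have to be found in the camera images.
- cover: Loose bayonet cover, 72 mm wide, 54 high, 0.10-0.21 kg, upright on its plug. Origin: centre of the plug's underside, z up. Steel plug 40 mm diameter, chamfered foot, z 0-17 mm, with two lugs along +x and -x, out to 26 mm from the axis, 10 mm wide, z 3-9 mm. Grey flange 72 mm diameter, z 17-24 mm. The same after a half turn.
- wing (a point): A point on the cover's wing grip, on the axis, 46 mm above the cover's origin. The grip is a bar 50 mm long along the cover's x (above the lugs), 14 mm thick along y, z 24-54 mm: take it from above, closing along the cover's y.
- housing: Filter housing, fixed to the bench. Origin: centre under its square foot (112 mm, 10 high), z up. Clamp ring 94 mm diameter, top at z = 40 mm; hose spout along +x, black clamp screw along -y. In the ring a rigid steel collar (76 mm diameter) is clamped on the same axis, at a height and angle NOT measured: up to 3 mm up or down and 0.22 rad either way from nominal.
- rim (a point): Nominal centre of the collar's rim, 60.5 mm above the housing's origin (real height +-3 mm). 0.5 mm below it lies an inward lip 6 mm thick, bore 42.4 mm, with two through gaps 13 mm wide for the lugs, nominally along the housing's +x and -x (real angle +-0.22 rad). With the lugs resting on the lip the cover's origin is 3.5 mm below the real rim; there turning or trying finds the gaps.
- locked (a point): Nominal place of the locked cover's origin, 12.5 mm below the rim. Going in, the plug meets the spring plate 6 mm above this; 3 mm below this the lugs are under the lip; 4.5 mm below, the flange strikes the rim (hard stop). Then it turns clockwise only; 1.22 rad from mid-gap two pockets (13 mm wide, 3 mm deep) in the lip's underside, with a hard end stop just beyond, let the spring lift the lugs.
- plate (a joint): Travel of the spring plate inside the collar, m. 0 = up (nothing presses), grows as the plug presses it down: 0.006 with the cover locked, more than 0.009 while the lugs are below the lip, 0.0105 at the hard stop. Spring 700 N/m with 2.1 N at 0, so 6.3 N locked, 8.4 N below the lip, 9.5 N at the hard stop.
- forceps: Bystander: steel forceps 129 mm long, flat on the bench; origin at its centre underneath.
- petri_c: Bystander: clear petri dish 74 mm across, 14 mm high; origin at its centre underneath.
- tube_loose: Bystander: capped centrifuge tube 114 mm long, 21 mm thick, lying; origin at its centre underneath.
- screw_cap: Bystander: screw cap 54 mm across, 24 mm high; origin at its centre underneath.
- tube_front: Bystander: another capped centrifuge tube 114 mm long, 21 mm thick, lying near the front edge; origin at its centre underneath.

How it is judged:
By the outcome, as a careful person would: the job done as asked, in the order asked, and still so for the second after the job is handed in, with the robot touching nothing.
It also fails if it takes over 64 s, if anything falls off the work surface, if the arm or the gripper's body presses on something with over 40 N, if the wrist force passes 120 N, or if a joint passes its speed limit or range.

## Working session

There is one attempt and no reset: what is moved stays moved. The work goes in short steps, Python scripts to look and compute and a tool call to move; the robot and the scene stay as the last step left them, time stands still between calls to the robot, and variables do not carry over. Pictures are saved under pics/ and viewed, at most 10 in all, crops included, and the job is handed in when it is done.

Besides the shell and the picture viewer there is one more tool, called as a command line: name --argument value ..., lists and objects as JSON in quotes. drive_tool: Moves the arm, as the interface text tells. Its arguments: {"type":"object","properties":{"targets":{"type":"array"}},"required":["targets"]}

```bash
mkdir -p pics
python3 - <<'E'
from station import monitor, imaging
import cv2, numpy as np
s=monitor.sense(); print({k:np.round(v,3).tolist() for k,v in s.items()})
for n in ("top","side"):
    p,d=imaging.camera(n); np.savez(f"pics/{n}0.npz",p=p,d=d); cv2.imwrite(f"pics/{n}0.png",p[:,:,::-1])
    m=imaging.camera_model(n); print(n,{k:np.round(v,4).tolist() for k,v in m.items()})
print({k:np.round(v,4).tolist() for k,v in imaging.camera_model("wrist").items()})
a=cv2.imread("pics/top0.png");b=cv2.imread("pics/side0.png")
E
```

```text
{'t': 0.0, 'joint_positions': [1.089, 0.412, -0.013, 1.597, 0.006, 1.134, -0.082], 'dq': [-0.0, 0.0, 0.002, -0.002, -0.001, -0.0, 0.0], 'joint_efforts': [0.0, -58.794, 0.642, -29.107, -0.054, 0.018, 0.0], 'tool_pos': [0.251, -0.572, 0.302], 'orientation': [0.979, 0.205, -0.0, -0.001], 'wrist_force': [0.178, 0.142, 0.165], 'wrist_torque': [-0.014, 0.013, -0.036], 'grip_force': 0.0, 'gripper_width': 0.088}
top {'vfov': 50.0836, 'cx': 257.7828, 'cy': 189.0308, 'R': [[0.0092, -1.0, -0.0016], [-0.9849, -0.0088, -0.173], [0.173, 0.0032, -0.9849]], 't': [0.1327, 0.5312, 1.0471]}
side {'vfov': 43.4094, 'cx': 249.2517, 'cy': 187.1971, 'R': [[-0.8831, -0.4693, 0.001], [-0.235, 0.4404, -0.8665], [0.4062, -0.7654, -0.4992]], 't': [0.5243, 0.1257, 1.2098]}
{'vfov': 65.7065, 'cx': 259.0305, 'cy': 192.6904, 'hand_eye': [[0.0006, -0.9567, -0.2912, 0.0805], [1.0, 0.0008, -0.0005, 0.0005], [0.0007, -0.2912, 0.9567, -0.0824], [0.0, 0.0, 0.0, 1.0]]}
```

View pics/top0.png

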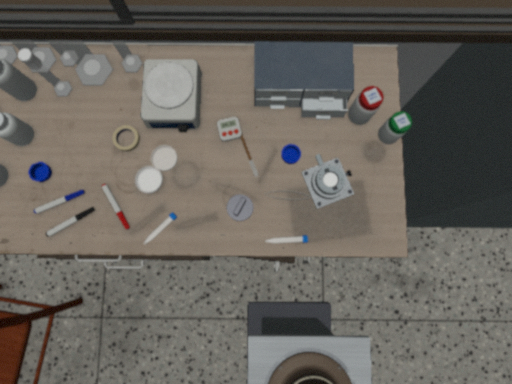

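View pics/side0.png

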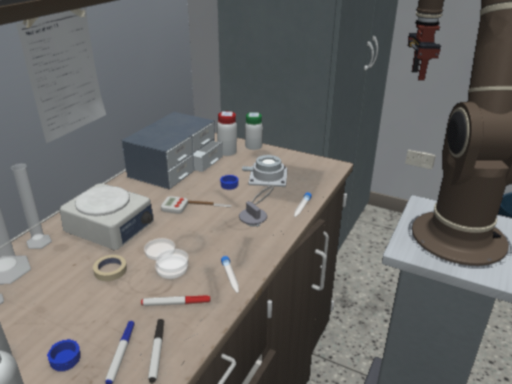

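The top view shows the cover at about (240,207), its wing running up-right. The housing is at about (328,183), with the spout towards (318,158) and the black screw at (349,173). The front tube is at (287,239) and the screw cap at (291,154). The side view agrees.

```bash
cat > h.py <<'E'
import numpy as np, cv2
from station import monitor, imaging
from scipy.spatial.transform import Rotation as Ro
def rays(name,uv,pose=None):
    m=imaging.camera_model(name); f=192/np.tan(np.radians(m['vfov']/2))
    uv=np.atleast_2d(uv).astype(float); x=(uv[:,0]-m['cx'])/f; y=(uv[:,1]-m['cy'])/f
    if name!='wrist':
        R=np.array(m['R']);t=np.array(m['t']); d=np.c_[x,y,np.ones(len(x))]@R; return -R.T@t,d
    r=np.hypot(x,y)+1e-12; d=np.c_[x/r*np.sin(r),y/r*np.sin(r),np.cos(r)]
    H=np.array(m['hand_eye']); p,q=pose; Rt=Ro.from_quat(q).as_matrix()
    return Rt@H[:3,3]+p, d@H[:3,:3].T@Rt.T
def plane(name,uv,z,pose=None):
    o,d=rays(name,uv,pose); return o+d*((z-o[2])/d[:,2])[:,None]
def cloud(name,d,pose=None):   # depth (along optical axis) -> world points HxWx3
    v,u=np.mgrid[:384,:512]; o,r=rays(name,np.c_[u.ravel(),v.ravel()],pose)
    if name=='wrist':
        H=np.array(imaging.camera_model(name)['hand_eye']); ax=Ro.from_quat(pose[1]).as_matrix()@H[:3,2]
    else: ax=np.array(imaging.camera_model(name)['R'])[2]
    return (o+r*(d.ravel()/(r@ax))[:,None]).reshape(384,512,3)
def wrist(tag):
    s=monitor.sense(); pose=(np.array(s['tool_pos']),np.array(s['orientation']))
    p,d=imaging.camera('wrist'); cv2.imwrite(f'pics/{tag}.png',p[:,:,::-1]); np.savez(f'pics/{tag}.npz',p=p,d=d,pos=pose[0],q=pose[1])
    return p,d,pose
E
python3 - <<'E'
from h import *
a=np.load('pics/top0.npz'); C=cloud('top',a['d'])
def box(u0,u1,v0,v1,zmin,zmax):
    P=C[v0:v1,u0:u1].reshape(-1,3); P=P[(P[:,2]>zmin)&(P[:,2]<zmax)]; return P
P=box(222,262,188,228,.013,.035); print('flange',len(P),P.min(0),P.max(0),P.mean(0))
P=box(222,262,188,228,.045,.06); print('wing',len(P),P.mean(0)); w,v=np.linalg.eigh(np.cov(P[:,:2].T)); print(v[:,1],np.sqrt(w*12))
P=box(300,360,150,215,.03,.045); print('ring',len(P),P.min(0),P.max(0),P.mean(0))
P=box(300,360,150,215,.052,.07); print('collar',len(P),P.min(0),P.max(0),P.mean(0),np.median(P[:,2]))
print('table',np.median(C[200:230,200:225,2]))
print(plane('top',[[318,158],[349,173],[306,240],[268,241],[291,154]],0.02))
v=cv2.resize(a['p'][140:260,200:380],None,fx=4,fy=4,interpolation=cv2.INTER_CUBIC);cv2.imwrite('pics/crop.png',v[:,:,::-1])
E
```

```text
flange 456 [0.44638878 0.14999813 0.01807148] [0.51995279 0.22312729 0.0339627 ] [0.48171868 0.18672314 0.02371464]
wing 103 [0.48188719 0.1869789  0.05298652]
[-0.88402513  0.46743938] [0.01413806 0.04938019]
ring 369 [ 0.5093454  -0.11438443  0.03006429] [ 0.63106749 -0.00752592  0.0445495 ] [ 0.55785014 -0.0488532   0.0378331 ]
collar 472 [ 0.51867115 -0.0907194   0.05200338] [ 0.59202739 -0.01600461  0.06250623] [ 0.55486749 -0.05274521  0.05691375] 0.057130829541258144
table -0.0005096372817051664
[[ 0.62314116 -0.02797045  0.02      ]
 [ 0.58152918 -0.11232846  0.02      ]
 [ 0.39773947  0.00766207  0.02      ]
 [ 0.39416352  0.10900978  0.02      ]
 [ 0.63387566  0.04654222  0.02      ]]
```

View pics/crop.png

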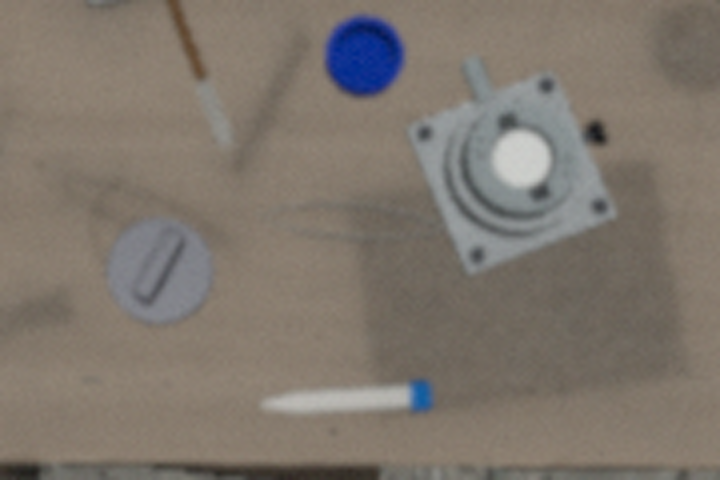

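The crop shows the cover at (160,270) with its wing clear, and the collar gaps at crop (508,120) and (541,194), which is a yaw of about 0.42. The forceps lie between the cover and the housing, at about (350,220). I'll hover over the housing first.

drive_tool --targets '[[[2.9,-2.3,0.3,0,0,0,0],[2.9,-2.3,0.3,0,0,0,0],[2.9,-2.3,0.3,0,0,0,0],[2.9,-2.3,0.3,0,0,0,0],[2.9,-2.3,0.3,0,0,0,0],[2.9,-2.3,0.3,0,0,0,0],[2.9,-2.3,0.3,0,0,0,0],[2.9,-2.3,0.3,0,0,0,0]]]'

```text
t: 0.77
tool_pos: [0.39, -0.3087, 0.2784]
orientation: [0.979, 0.205, -0.0, -0.0]
wrist_force: [1.2, -0.8, 0.2]
gripper_width: 0.0441
grip_force: 0.0
```

drive_tool --targets '[[[2.9,-2.3,0.3,0,0,0,0],[2.9,-2.3,0.3,0,0,0,0],[2.9,-2.3,0.3,0,0,0,0],[2.9,-2.3,0.3,0,0,0,0],[2.9,-2.3,0.3,0,0,0,0],[2.9,-2.3,0.3,0,0,0,0],[2.9,-2.3,0.3,0,0,0,0],[0,0,0,0,0,0,0]]]'

```text
t: 1.43
tool_pos: [0.5132, -0.0738, 0.2572]
orientation: [0.978, 0.21, 0.001, -0.002]
wrist_force: [-0.1, 0.2, -0.0]
gripper_width: 0.0437
grip_force: 0.0
```

Run:
```python
from h import *
p,d,pose=wrist('w0'); print(pose,monitor.sense()['joint_positions'])
C=cloud('wrist',d,pose); np.save('pics/w0c.npy',C)
print('table z',np.median(C[:,:,2]))
h=np.histogram(C[(abs(C[:,:,0]-.555)<.06)&(abs(C[:,:,1]+.053)<.06)][:,2],bins=np.arange(-.005,.075,.002));print(h[0])
```

```text
(array([ 0.51315333, -0.07382043,  0.25717347]), array([ 9.77742723e-01,  2.09798360e-01,  8.83249083e-04, -1.74250940e-03])) [ 0.31102376  0.2970169  -0.30774648  1.89199961  0.1054901   0.9687775
 -1.19406991]
table z 0.0010811143420285663
[   0   53 1309  336    9   26  179 1754  396   59  111  313   47    8
   11    7   32   72  137   81   58  149 1316  184    8   10    3   87
  993  217  139 2283  628    0    0    0    0    0    0]
```

View pics/w0.png

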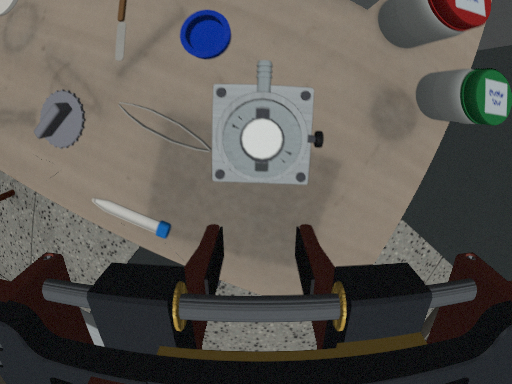

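The wrist view shows the housing upright at (262,135) with its spout at (264,75) and the gaps at about (261,112) and (262,168). The cover is at (64,118). Next I'll take finer measurements of the collar and cover.

Run:
```python
from h import *
a=np.load('pics/w0.npz'); C=np.load('pics/w0c.npy')
def circ(P):
    (cx,cy),r=cv2.minEnclosingCircle(P[:,:2].astype(np.float32)*1000); return cx/1000,cy/1000,r/1000
near=(np.hypot(C[...,0]-.555,C[...,1]+.053)<.047)
T=near&(C[...,2]>.0555)&(C[...,2]<.062)
n,l,st,ce=cv2.connectedComponentsWithStats(T.astype(np.uint8)); k=1+st[1:,4].argmax(); M=l==k
cnt=max(cv2.findContours(M.astype(np.uint8),0,1)[0],key=len)[:,0]
zr=np.median(C[M][:,2]); zt=np.median(C[near==0][np.abs(C[near==0][:,2])<.004][:,2])
W=plane('wrist',cnt,zr,(a['pos'],a['q']));
A=np.c_[2*W[:,:2],np.ones(len(W))]; s=np.linalg.lstsq(A,(W[:,:2]**2).sum(1),rcond=None)[0]; c=s[:2]; print('collar z',zr,'table',zt,'c',c,'r',np.sqrt(s[2]+c@c),circ(W))
R=near&(abs(C[...,2]-.04)<.003); P=C[R]; print('ring enc',circ(P), np.median(P[:,2]))
# gaps: dark pixels projected on rim plane, radius 21.5..25.5
g=cv2.cvtColor(a['p'],cv2.COLOR_RGB2GRAY); v,u=np.mgrid[:384,:512]
Q=plane('wrist',np.c_[u.ravel(),v.ravel()],zr,(a['pos'],a['q']))[:,:2]-c
rr=np.hypot(*Q.T); an=np.arctan2(Q[:,1],Q[:,0]); gg=g.ravel(); sel=(rr>.0215)&(rr<.0255)
b=np.floor((an[sel]+np.pi)/(np.pi/45)).astype(int); m=[int(np.mean(gg[sel][b==i])) if (b==i).any() else -1 for i in range(90)]; print(m)
th=np.median(gg[sel])-35; dk=sel&(gg<th)
z=np.exp(2j*an[dk]).mean(); print('gap yaw',np.angle(z)/2,dk.sum(),abs(z))
for s_ in (1,-1):
    q=dk&(s_*np.cos(an-.4)>0); print(np.angle(np.exp(1j*an[q]).mean()), Q[q].mean(0)+c)
# spout & screw
S=(g<45).ravel()&(rr>.05)&(rr<.08)&(np.cos(an+1.2)>.7); print('screw yaw+90', np.angle(np.exp(1j*an[S]).mean())+np.pi/2)
# foot edges yaw
F=(np.hypot(C[...,0]-c[0],C[...,1]-c[1])<.085)&(C[...,2]>.006)&(C[...,2]<.013); r=cv2.minAreaRect(C[F][:,:2].astype(np.float32)*1000); print('foot',r)
# cover
cov=(np.hypot(C[...,0]-.482,C[...,1]-.187)<.045)
for lo,hi in ((.02,.028),(.045,.06)):
    P=C[cov&(C[...,2]>lo)&(C[...,2]<hi)]; w,vv=np.linalg.eigh(np.cov(P[:,:2].T)); print(lo,len(P),P.mean(0),circ(P),vv[:,1],np.sqrt(12*w), cv2.minAreaRect(P[:,:2].astype(np.float32)*1000))
```

```text
collar z 0.05838661043011309 table 0.0003735473605517847 c [ 0.55889167 -0.0550582 ] r 0.03712206848138709 (0.5588751831054688, -0.05496726989746094, 0.03779952239990234)
ring enc (0.5567176513671875, -0.05403384780883789, 0.04650183868408203) 0.04014016813758409
[121, 123, 87, 77, 75, 73, 73, 77, 74, 83, 119, 112, 123, 126, 124, 124, 127, 123, 127, 122, 132, 123, 129, 133, 127, 139, 133, 136, 132, 132, 138, 141, 139, 141, 140, 142, 142, 142, 142, 144, 143, 141, 143, 142, 141, 139, 100, 65, 64, 66, 67, 65, 64, 72, 111, 143, 143, 142, 144, 142, 141, 143, 141, 144, 142, 142, 142, 125, 142, 142, 141, 143, 143, 143, 142, 142, 141, 142, 142, 139, 141, 139, 142, 136, 137, 139, 139, 134, 137, 130]
gap yaw 0.4574662453760103 140 0.8060209428681813
0.3660983109111461 [ 0.58052513 -0.04676275]
-2.5597310475160446 [ 0.54104144 -0.06659069]
screw yaw+90 0.4200394198249511
foot ((553.4572143554688, -42.07752990722656), (112.3145751953125, 141.328369140625), 21.911405563354492)
0.02 1393 [0.48800776 0.17721486 0.02427235] (0.48597341918945314, 0.18492849731445313, 0.037636886596679686) [-0.83271409 -0.55370321] [0.06130498 0.07218323] ((486.6699523925781, 183.53549194335938), (73.49961853027344, 71.4225082397461), 40.410888671875)
0.045 466 [0.48695708 0.18202039 0.05279237] (0.485123046875, 0.18486468505859374, 0.025328516006469726) [-0.89004027  0.45588192] [0.0143546  0.05096574] ((484.9294128417969, 184.50125122070312), (14.962492942810059, 50.539695739746094), 61.94989776611328)
```

drive_tool --targets '[[[1.0,-3.1,0.7,0,0,0,0],[1.0,-3.1,0.7,0,0,0,0],[1.0,-3.1,0.7,0,0,0,0],[1.0,-3.1,0.7,0,0,0,0],[1.0,-3.1,0.7,0,0,0,0],[1.0,-3.1,0.7,0,0,0,0],[1.0,-3.1,0.7,0,0,0,0],[1.0,-3.1,0.7,0,0,0,0]]]'

```text
t: 2.15
tool_pos: [0.4842, 0.1776, 0.2012]
orientation: [0.979, 0.205, -0.0, 0.0]
wrist_force: [1.3, 0.8, 0.2]
gripper_width: 0.0441
grip_force: 0.0
```

drive_tool --targets '[[[0,0,0,0,0,-0.124,0],[0,0,0,0,0,-0.124,0],[0,0,0,0,0,-0.124,0],[0,0,0,0,0,-0.124,0],[0,0,0,0,0,-0.124,0],[0,0,0,0,0,-0.124,0],[0,0,0,0,0,-0.124,0],[0,0,0,0,0,-0.124,0]]]'

```text
t: 2.82
tool_pos: [0.4846, 0.1761, 0.2014]
orientation: [0.762, 0.648, -0.001, 0.0]
wrist_force: [0.1, 0.4, 0.2]
gripper_width: 0.044
grip_force: 0.0
```

drive_tool --targets '[[[0,0,0,0,0,-0.124,0],[0,0,0,0,0,-0.124,0],[0,0,0,0,0,-0.124,0],[0,0,0,0,0,-0.124,0],[0,0,0,0,0,-0.124,0],[0,0,0,0,0,-0.124,0],[0,0,0,0,0,-0.124,0],[0,0,0,0,0,-0.124,0]]]'

```text
t: 3.48
tool_pos: [0.4846, 0.1761, 0.2014]
orientation: [0.361, 0.932, -0.001, 0.0]
wrist_force: [-0.3, 0.5, -0.9]
gripper_width: 0.0436
grip_force: 0.0
```

drive_tool --targets '[[[0,0,0,0,0,-0.124,0],[0,0,0,0,0,-0.124,0],[0,0,0,0,0,0,0],[0,0,0,0,0,0,0]]]'

```text
t: 3.82
tool_pos: [0.4845, 0.1765, 0.2013]
orientation: [0.248, 0.969, -0.0, -0.0]
wrist_force: [-0.0, -0.4, -0.1]
gripper_width: 0.044
grip_force: 0.0
```

```bash
cat >> h.py <<'E'
def yaw(q): return np.arctan2(*Ro.from_quat(q).as_matrix()[1::-1,0])
def totool(X,pose): return Ro.from_quat(pose[1]).as_matrix().T@(np.asarray(X)-pose[0])
E
python3 - <<'E'
from h import *
p,d,pose=wrist('w1'); s=monitor.sense(); print(pose,yaw(pose[1]),s['joint_positions'])
C=cloud('wrist',d,pose)
cov=(np.hypot(C[...,0]-.484,C[...,1]-.1855)<.045)
for lo,hi in ((.019,.028),(.045,.06)):
    P=C[cov&(C[...,2]>lo)&(C[...,2]<hi)]; r=cv2.minAreaRect(P[:,:2].astype(np.float32)*1000); (x,y),R=cv2.minEnclosingCircle(P[:,:2].astype(np.float32)*1000); w,v=np.linalg.eigh(np.cov(P[:,:2].T))
    print(len(P),np.median(P[:,2]),r,(x,y,R),np.arctan2(v[1,1],v[0,1]))
    print('tool frame',totool([x/1000,y/1000,.046],pose),totool([r[0][0]/1000,r[0][1]/1000,.046],pose))
E
```

```text
(array([0.48451198, 0.17646177, 0.20125667]), array([ 2.47978934e-01,  9.68765304e-01, -3.57905564e-04, -3.25544068e-04])) 2.6404054633681464 [ 0.25474892  0.50391669 -0.90653838  1.92454547  0.48668313  0.94957272
  0.18384202]
3666 0.024115008258228987 ((485.10443115234375, 185.85818481445312), (73.3207015991211, 72.74337768554688), 54.28102493286133) (485.02423095703125, 185.63905334472656, 37.40266799926758) 1.087392404267786
tool frame [0.00388976 0.00842744 0.1552513 ] [0.00392471 0.00865815 0.15525112]
961 0.05389027888680817 ((484.7718505859375, 186.27130126953125), (13.814895629882812, 49.38408660888672), 62.456478118896484) (484.7816467285156, 185.91786193847656, 24.949573516845703) 2.6592425508171007
tool frame [0.00423647 0.0085554  0.15525135] [0.00441488 0.00886067 0.15525117]
```

View pics/w1.png

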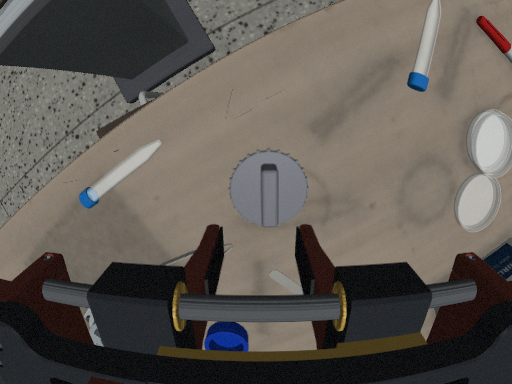

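The cover is centred at (268,188) with its wing along the image column, aligned with the tool. It sits at x +0.4 cm, y +0.87 cm in the tool frame, and nothing is near the fingers.

drive_tool --targets '[[[0.2,0.43,0,0,0,-0.016,0],[0.2,0.44,0,0,0,0,0],[0,0,1.6,0,0,0,0],[0,0,1.6,0,0,0,0],[0,0,1.6,0,0,0,0],[0,0,1.6,0,0,0,0],[0,0,1.0,0,0,0,0],[0,0,0,0,0,0,0]]]'

```text
t: 4.53
tool_pos: [0.484, 0.1874, 0.1259]
orientation: [0.238, 0.971, -0.001, -0.001]
wrist_force: [-0.0, 0.3, -0.6]
gripper_width: 0.0442
grip_force: 0.0
```

drive_tool --targets '[[[0,0,1.0,0,0,0,0],[0,0,0.9,0,0,0,0],[0,0,0,0,0,0,0],[0,0,0,0,0,0,0]]]'

```text
t: 4.87
tool_pos: [0.4848, 0.1873, 0.1085]
orientation: [0.238, 0.971, -0.0, -0.0]
wrist_force: [-0.1, -0.0, -0.5]
gripper_width: 0.0439
grip_force: 0.0
```

```bash
python3 -c "
from h import *
s=monitor.sense();print(s['tool_pos'],yaw(s['orientation']),s['wrist_force'])"
```

```text
[0.48483041 0.18734743 0.10846633] 2.6617718721129533 [-0.10248367 -0.03144019 -0.47214822]
```

drive_tool --targets '[[[0.05,-0.12,0.1,0,0,0,0],[0,0,0,0,0,0,0.5],[0,0,0,0,0,0,1],[0,0,0,0,0,0,1],[0,0,0,0,0,0,1],[0,0,0,0,0,0,1],[0,0,0,0,0,0,1],[0,0,0,0,0,0,1]]]'

```text
t: 5.53
tool_pos: [0.484, 0.1865, 0.1078]
orientation: [0.238, 0.971, -0.0, 0.0]
wrist_force: [0.4, -1.0, 1.5]
gripper_width: 0.0137
grip_force: 30.0
```

drive_tool --targets '[[[0,0,-1,0,0,0,1],[0,0,-1.5,0,0,0,1],[0,0,-2,0,0,0,1],[0,0,-2,0,0,0,1],[0,0,-2,0,0,0,1],[0,0,-2,0,0,0,1],[0,0,-1.5,0,0,0,1],[0,0,0,0,0,0,1]]]'

```text
t: 6.2
tool_pos: [0.4848, 0.1874, 0.2308]
orientation: [0.238, 0.971, 0.001, 0.002]
wrist_force: [0.3, -0.1, -1.9]
gripper_width: 0.0136
grip_force: 30.0
```

Run:
```python
from h import *
s=monitor.sense();print(s['tool_pos'],yaw(s['orientation']),s['wrist_force'])
p,d,pose=wrist('w2'); C=cloud('wrist',d,pose); T=(C-pose[0])@Ro.from_quat(pose[1]).as_matrix()
# flange points: tool-frame z expected 0.061+0.022=.083
m=(np.hypot(T[...,0],T[...,1])<.042)&(T[...,2]>.078)&(T[...,2]<.089); P=T[m]
(x,y),R=cv2.minEnclosingCircle(P[:,:2].astype(np.float32)*1000); print('flange in tool',x,y,R,np.median(P[:,2]),len(P))
m=(abs(T[...,0])<.032)&(abs(T[...,1])<.012)&(abs(T[...,2]-.053)<.004); P=T[m]; print('wing',len(P),P[:,0].min() if len(P) else 0,P[:,0].max() if len(P) else 0)
```

```text
[0.48475331 0.18737738 0.23080523] 2.6619815779964555 [ 0.29756691 -0.07481025 -1.88083261]
flange in tool -1.5103538036346436 0.02199540100991726 37.65850830078125 0.0836141077869803 5076
wing 2141 -0.02399159431147144 0.02403982715778037
```

View pics/w2.png

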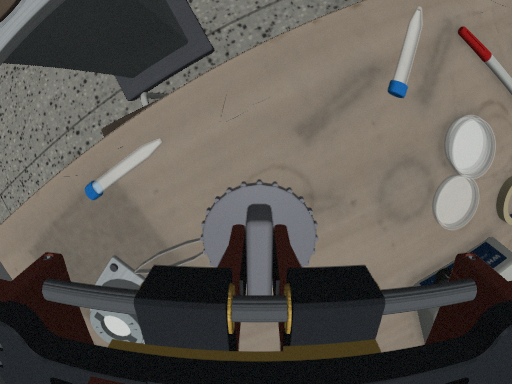

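Held well: the wing is between the pads and the grip is 30 N. Next I'll carry it to a view point beside the housing with the lugs already turned to the gap angle.

drive_tool --targets '[[[-2.8,-1.5,0,0,0,0,1],[-2.8,-1.5,0,0,0,0,1],[-2.8,-1.5,0,0,0,0,1],[-2.8,-1.5,0,0,0,0,1],[-2.8,-1.5,0,0,0,0,1],[-2.8,-1.5,0,0,0,0,1],[-2.8,-1.5,0,0,0,0,1],[-2.8,-1.5,0,0,0,0,1]]]'

```text
t: 6.92
tool_pos: [0.6273, -0.025, 0.226]
orientation: [0.238, 0.971, -0.0, -0.001]
wrist_force: [-0.1, 0.1, -2.2]
gripper_width: 0.0138
grip_force: 30.0
```

drive_tool --targets '[[[0,0,0,0,0,-0.124,1],[0,0,0,0,0,-0.124,1],[0,0,0,0,0,-0.124,1],[0,0,0,0,0,-0.124,1],[0,0,0,0,0,-0.124,1],[0,0,0,0,0,-0.124,1],[0,0,0,0,0,-0.124,1],[0,0,0,0,0,0,1]]]'

```text
t: 7.58
tool_pos: [0.6266, -0.0236, 0.2257]
orientation: [-0.196, 0.981, 0.0, -0.001]
wrist_force: [-0.1, 0.5, -1.6]
gripper_width: 0.0138
grip_force: 30.0
```

drive_tool --targets '[[[0,0,0,0,0,0,1],[0,0,0,0,0,0,1]]]'

```text
t: 7.75
tool_pos: [0.6269, -0.0234, 0.2268]
orientation: [-0.191, 0.982, 0.0, -0.001]
wrist_force: [-0.0, -0.2, -2.2]
gripper_width: 0.0138
grip_force: 30.0
```

```bash
cat > m.py <<'E'
from h import *
import sys
p,d,pose=wrist(sys.argv[1]); C=cloud('wrist',d,pose); s=monitor.sense(); print(pose,yaw(pose[1]),np.round(s['joint_positions'],2),s['wrist_force'])
near=np.hypot(C[...,0]-.557,C[...,1]+.054)<.047
T=near&(C[...,2]>.0555)&(C[...,2]<.062)
n,l,st,ce=cv2.connectedComponentsWithStats(T.astype(np.uint8)); M=(l==1+st[1:,4].argmax()).astype(np.uint8)
cnt=max(cv2.findContours(M,0,1)[0],key=len)[:,0]; zr=np.median(C[M>0][:,2])
W=plane('wrist',cnt,zr,pose); (x,y),r=cv2.minEnclosingCircle(W[:,:2].astype(np.float32)*1000); c=np.array([x,y])/1000
print('collar z',zr,'table',np.median(C[abs(C[...,2])<.005][:,2]),c,r,'tool',totool([*c,zr],pose))
g=cv2.cvtColor(p,cv2.COLOR_RGB2GRAY); v,u=np.mgrid[:384,:512]
Q=plane('wrist',np.c_[u.ravel(),v.ravel()],zr,pose)[:,:2]-c
rr=np.hypot(*Q.T); an=np.arctan2(Q[:,1],Q[:,0]); gg=g.ravel(); sel=(rr>.0225)&(rr<.025)
dk=sel&(gg<np.median(gg[sel])-35)
for a0 in (.39,.39-np.pi):
    q=dk&(np.cos(an-a0)>.87); e=np.angle(np.exp(1j*(an[q]-a0))); print('gap',q.sum(),e.min()+.39,e.max()+.39,np.mean(e)+.39)
S=(gg<45)&(rr>.05)&(rr<.08)&(np.cos(an+1.2)>.7); print('screw',S.sum(),np.angle(np.exp(1j*an[S]).mean())+np.pi/2)
E
python3 m.py w3
```

```text
(array([ 0.62694152, -0.02336502,  0.22679225]), array([-1.90974211e-01,  9.81594869e-01,  2.24640107e-04, -5.60248865e-04])) -2.7572831944290774 [ 0.63  0.72 -1.04  1.62  0.66  1.19  1.4 ] [-0.41547225  0.4799736  -1.58523116]
collar z 0.058366601196979895 table 0.00034877845993896983 [ 0.55868427 -0.05530887] 37.948970794677734 tool [ 0.07508393 -0.00413322  0.1684992 ]
gap 45 0.14640819364691932 0.6692525512837405 0.4035333377780634
gap 45 0.14483544403369952 0.6522493735807154 0.39874657455785045
screw 151 0.36400896940213556
```

View pics/w3.png

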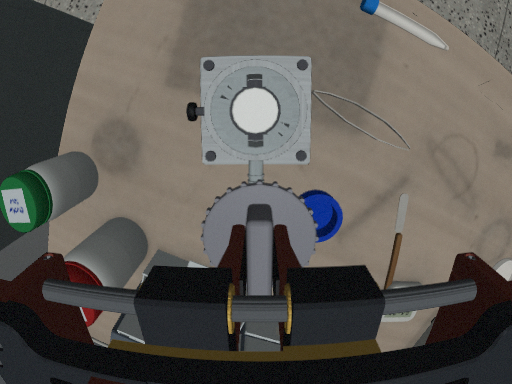

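The view shows the housing at (256,110) with its gaps at (254,80) and (254,141), in line with the held wing. The collar centre agrees with the first wrist view to within 0.3 mm. Gap yaw is 0.40 and rim z is about 0.058. I'll go above the collar now.

drive_tool --targets '[[[1.9,-0.1,0,0,0,-0.015,1],[1.9,-0.1,0,0,0,0,1],[1.9,-0.1,0,0,0,0,1],[1.9,-0.1,0,0,0,0,1],[0,0,1.8,0,0,0,1],[0,0,1.8,0,0,0,1],[0,0,1.8,0,0,0,1],[0,0,0,0,0,0,1]]]'

```text
t: 8.47
tool_pos: [0.5572, -0.0572, 0.1709]
orientation: [-0.199, 0.98, 0.0, -0.002]
wrist_force: [-1.0, -0.7, -2.8]
gripper_width: 0.0141
grip_force: 30.0
```

drive_tool --targets '[[[0,0,0,0,0,0,1],[0,0,0,0,0,0,1]]]'

```text
t: 8.63
tool_pos: [0.5592, -0.0562, 0.1746]
orientation: [-0.2, 0.98, -0.0, 0.0]
wrist_force: [0.6, -0.5, -1.5]
gripper_width: 0.0138
grip_force: 30.0
```

```bash
cat > s.py <<'E'
from h import *
s=monitor.sense();p=s['tool_pos'],s['orientation']; y=yaw(p[1])
c=np.array([.5587,-.0553]); e=totool([*c,0],(np.array(p[0]),p[1]))
print('pos',np.round(p[0],4),'yaw',round(y+np.pi if y<-2 else y,3),'to go x,y mm (cover at -1.2)',np.round([e[0]*1e3+1.2,e[1]*1e3],2),'F',np.round(s['wrist_force'],1),'T',np.round(s['wrist_torque'],2),'cover z',round(p[0][2]-.1078,4),'tilt',Ro.from_quat(p[1]).as_matrix()[:2,2].round(3),'w',s['gripper_width'],s['t'],np.round(s['joint_positions'],2))
E
python3 s.py
```

```text
pos [ 0.5592 -0.0562  0.1746] yaw 0.403 to go x,y mm (cover at -1.2) [1.5 1.1] F [ 0.6 -0.5 -1.5] T [ 0.07 -0.07  0.04] cover z 0.0668 tilt [0.001 0.   ] w 0.013819350997677705 8.6333 [ 0.75  0.69 -1.04  1.83  0.7   1.04  1.39]
```

drive_tool --targets '[[[0.15,0.1,0,0,0,0,1],[0,0,0.3,0,0,0,1],[0,0,0.3,0,0,0,1],[0,0,0,0,0,0,1],[0,0,0,0,0,0,1],[0,0,0,0,0,0,1]]]'

```text
t: 9.13
tool_pos: [0.5571, -0.0563, 0.1677]
orientation: [-0.2, 0.98, -0.0, 0.0]
wrist_force: [0.0, -0.2, -1.7]
gripper_width: 0.0137
grip_force: 30.0
```

```bash
python3 s.py
```

```text
pos [ 0.5571 -0.0563  0.1677] yaw 0.403 to go x,y mm (cover at -1.2) [-0.68  0.24] F [ 0.  -0.2 -1.7] T [ 0.1  -0.12  0.03] cover z 0.0599 tilt [0. 0.] w 0.013678831026838248 9.1333 [ 0.75  0.7  -1.04  1.84  0.71  1.02  1.39]
```

drive_tool --targets '[[[0,0,0,0,0,0,1]]]'

```text
t: 9.22
tool_pos: [0.5571, -0.0562, 0.1677]
orientation: [-0.2, 0.98, 0.0, 0.0]
wrist_force: [0.3, -0.5, -1.8]
gripper_width: 0.0136
grip_force: 30.0
```

```bash
python3 s.py
```

```text
pos [ 0.5571 -0.0562  0.1677] yaw 0.403 to go x,y mm (cover at -1.2) [-0.61  0.23] F [ 0.3 -0.5 -1.8] T [ 0.07 -0.14 -0.01] cover z 0.0599 tilt [0. 0.] w 0.013559574557563198 9.2167 [ 0.75  0.7  -1.04  1.84  0.71  1.02  1.39]
```

Settled readings are good to about 0.1 mm. I'll make a small correction and go down in small steps.

drive_tool --targets '[[[-0.05,0.02,0.1,0,0,0,1],[0,0,0.1,0,0,0,1],[0,0,0.1,0,0,0,1],[0,0,0.1,0,0,0,1],[0,0,0,0,0,0,1],[0,0,0,0,0,0,1],[0,0,0,0,0,0,1]]]'

```text
t: 9.8
tool_pos: [0.5574, -0.0559, 0.1637]
orientation: [-0.2, 0.98, -0.0, -0.0]
wrist_force: [-0.2, 0.1, -2.4]
gripper_width: 0.0137
grip_force: 30.0
```

```bash
python3 s.py
```

```text
pos [ 0.5574 -0.0559  0.1637] yaw 0.403 to go x,y mm (cover at -1.2) [-0.21  0.03] F [-0.2  0.1 -2.4] T [ 0.06 -0.14  0.02] cover z 0.0559 tilt [ 0. -0.] w 0.01365718497444311 9.8 [ 0.74  0.7  -1.03  1.84  0.71  1.02  1.38]
```

drive_tool --targets '[[[0,0,0.1,0,0,0,1],[0,0,0.1,0,0,0,1],[0,0,0.1,0,0,0,1],[0,0,0.1,0,0,0,1],[0,0,0,0,0,0,1],[0,0,0,0,0,0,1]]]'

```text
t: 10.3
tool_pos: [0.5574, -0.0559, 0.1597]
orientation: [-0.2, 0.98, -0.0, -0.0]
wrist_force: [-0.9, -0.1, -1.0]
gripper_width: 0.0137
grip_force: 30.0
```

```bash
python3 s.py
```

```text
pos [ 0.5574 -0.0559  0.1597] yaw 0.403 to go x,y mm (cover at -1.2) [-0.22  0.04] F [-0.9 -0.1 -1. ] T [ 0.06 -0.1   0.03] cover z 0.0519 tilt [ 0. -0.] w 0.013668955766206983 10.3 [ 0.74  0.71 -1.03  1.85  0.72  1.01  1.38]
```

drive_tool --targets '[[[0,0,0.1,0,0,0,1],[0,0,0.1,0,0,0,1],[0,0,0.1,0,0,0,1],[0,0,0.1,0,0,0,1],[0,0,0.1,0,0,0,1],[0,0,0.1,0,0,0,1],[0,0,0,0,0,0,1],[0,0,0,0,0,0,1]]]'

```text
t: 10.97
tool_pos: [0.5575, -0.0559, 0.1538]
orientation: [-0.2, 0.98, -0.0, 0.0]
wrist_force: [-1.2, 0.2, 3.6]
gripper_width: 0.0136
grip_force: 30.0
```

```bash
python3 s.py
```

```text
pos [ 0.5575 -0.0559  0.1538] yaw 0.403 to go x,y mm (cover at -1.2) [-0.15  0.04] F [-1.2  0.2  3.6] T [-0.02  0.32 -0.04] cover z 0.046 tilt [ 0. -0.] w 0.013555504346064168 10.9667 [ 0.73  0.72 -1.02  1.85  0.73  1.    1.37]
```

drive_tool --targets '[[[0,0,0.1,0,0,0,1],[0,0,0.1,0,0,0,1],[0,0,0.1,0,0,0,1],[0,0,0.1,0,0,0,1],[0,0,0,0,0,0,1],[0,0,0,0,0,0,1]]]'

```text
t: 11.47
tool_pos: [0.5575, -0.0558, 0.1499]
orientation: [-0.2, 0.98, -0.0, 0.0]
wrist_force: [-1.9, -1.0, 7.2]
gripper_width: 0.0139
grip_force: 30.0
```

```bash
python3 s.py
```

```text
pos [ 0.5575 -0.0558  0.1499] yaw 0.403 to go x,y mm (cover at -1.2) [-0.12  0.06] F [-1.9 -1.   7.2] T [-0.06  0.47  0.02] cover z 0.0421 tilt [ 0. -0.] w 0.01393699270909711 11.4667 [ 0.73  0.72 -1.02  1.85  0.73  1.    1.37]
```

drive_tool --targets '[[[0,0,0.05,0,0,0,1],[0,0,0,0,0,0,1],[0,0,0,0,0,0,1]]]'

```text
t: 11.72
tool_pos: [0.5575, -0.0558, 0.1494]
orientation: [-0.2, 0.98, -0.0, 0.0]
wrist_force: [-2.1, 0.1, 7.2]
gripper_width: 0.0137
grip_force: 30.0
```

```bash
python3 s.py
```

```text
pos [ 0.5575 -0.0558  0.1494] yaw 0.403 to go x,y mm (cover at -1.2) [-0.13  0.05] F [-2.1  0.1  7.2] T [-0.07  0.51  0.01] cover z 0.0416 tilt [ 0. -0.] w 0.013704598765487715 11.7167 [ 0.73  0.72 -1.02  1.85  0.73  1.    1.37]
```

The cover is under the lip with a spring force of about 9 N, roughly 10 mm of travel. Now I'll turn it clockwise about its own axis, feeling the torque.

drive_tool --targets '[[[0,0.012,0,0,0,0.1,1],[0,0.012,0,0,0,0.1,1],[0,0.012,0,0,0,0.1,1],[0,0,0,0,0,0,1],[0,0,0,0,0,0,1]]]'

```text
t: 12.13
tool_pos: [0.558, -0.0553, 0.1498]
orientation: [-0.051, 0.999, -0.0, 0.001]
wrist_force: [-0.7, -0.3, 6.9]
gripper_width: 0.0141
grip_force: 30.0
```

```bash
python3 s.py
```

```text
pos [ 0.558  -0.0553  0.1498] yaw 0.103 to go x,y mm (cover at -1.2) [ 0.82 -0.03] F [-0.7 -0.3  6.9] T [ 0.02  0.1  -0.1 ] cover z 0.042 tilt [ 0.002 -0.   ] w 0.014092531851848694 12.1333 [ 0.69  0.69 -0.95  1.86  0.68  0.96  1.11]
```

drive_tool --targets '[[[0.03,0.012,0.03,0,0,0.1,1],[0.03,0.012,0,0,0,0.1,1],[0,0.012,0,0,0,0.1,1],[0,0.012,0,0,0,0.1,1],[0,0,0,0,0,0,1],[0,0,0,0,0,0,1]]]'

```text
t: 12.63
tool_pos: [0.5577, -0.0548, 0.1497]
orientation: [0.148, 0.989, 0.0, 0.001]
wrist_force: [0.5, -1.0, 6.4]
gripper_width: 0.0138
grip_force: 30.0
```

```bash
python3 s.py
```

```text
pos [ 0.5577 -0.0548  0.1497] yaw 2.844 to go x,y mm (cover at -1.2) [ 0.48 -0.27] F [ 0.5 -1.   6.4] T [ 0.04 -0.09 -0.07] cover z 0.0419 tilt [ 0.003 -0.   ] w 0.013784260401433488 12.6333 [ 0.64  0.64 -0.86  1.86  0.61  0.92  0.76]
```

drive_tool --targets '[[[0.02,0,0.03,0,0,0.1,1],[0.02,0,0,0,0,0.1,1],[0,0.01,0,0,0,0.1,1],[0,0.01,0,0,0,0.1,1],[0,0,0,0,0,0,1],[0,0,0,0,0,0,1]]]'

```text
t: 13.13
tool_pos: [0.5575, -0.0545, 0.1494]
orientation: [0.342, 0.94, 0.0, 0.001]
wrist_force: [0.0, -0.3, 7.5]
gripper_width: 0.0137
grip_force: 30.0
```

```bash
python3 s.py
```

```text
pos [ 0.5575 -0.0545  0.1494] yaw 2.444 to go x,y mm (cover at -1.2) [ 0.1  -0.09] F [ 0.  -0.3  7.5] T [ 0.01 -0.04 -0.11] cover z 0.0416 tilt [ 0.003 -0.   ] w 0.013732721699836137 13.1333 [ 0.58  0.61 -0.77  1.87  0.54  0.88  0.42]
```

Turned 1.10 rad without resistance. I'll take the last part in small turns towards the stop.

drive_tool --targets '[[[0,0,0,0,0,0.05,1],[0,0,0,0,0,0.05,1],[0,0,0,0,0,0.03,1],[0,0,0,0,0,0,1],[0,0,0,0,0,0,1]]]'

```text
t: 13.55
tool_pos: [0.5575, -0.0545, 0.1494]
orientation: [0.402, 0.916, 0.001, 0.001]
wrist_force: [-0.1, -0.3, 7.2]
gripper_width: 0.0136
grip_force: 30.0
```

```bash
python3 s.py
```

```text
pos [ 0.5575 -0.0545  0.1494] yaw 2.315 to go x,y mm (cover at -1.2) [ 0.07 -0.02] F [-0.1 -0.3  7.2] T [-0.02 -0.11 -0.07] cover z 0.0416 tilt [0.003 0.   ] w 0.013649990921012363 13.55 [ 0.56  0.6  -0.74  1.87  0.52  0.87  0.31]
```

drive_tool --targets '[[[0,0,0,0,0,0.04,1],[0,0,0,0,0,0,1],[0,0,0,0,0,0,1]]]'

```text
t: 13.8
tool_pos: [0.5575, -0.0545, 0.1493]
orientation: [0.42, 0.908, 0.001, 0.001]
wrist_force: [0.8, -0.1, 7.4]
gripper_width: 0.0137
grip_force: 30.0
```

```bash
python3 s.py
```

```text
pos [ 0.5575 -0.0545  0.1493] yaw 2.275 to go x,y mm (cover at -1.2) [0.08 0.02] F [ 0.8 -0.1  7.4] T [ 0.01 -0.11 -0.06] cover z 0.0415 tilt [0.003 0.   ] w 0.013715184835621001 13.8 [ 0.55  0.6  -0.73  1.87  0.51  0.87  0.27]
```

drive_tool --targets '[[[0,0,0,0,0,0.03,1],[0,0,0,0,0,0,1],[0,0,0,0,0,0,1]]]'

```text
t: 14.05
tool_pos: [0.5575, -0.0545, 0.1493]
orientation: [0.433, 0.901, 0.001, 0.001]
wrist_force: [-0.2, -0.1, 7.8]
gripper_width: 0.0138
grip_force: 30.0
```

```bash
python3 s.py
```

```text
pos [ 0.5575 -0.0545  0.1493] yaw 2.246 to go x,y mm (cover at -1.2) [0.06 0.08] F [-0.2 -0.1  7.8] T [-0.04 -0.15  0.3 ] cover z 0.0415 tilt [ 0.003 -0.   ] w 0.013814986149503028 14.05 [ 0.55  0.59 -0.72  1.87  0.51  0.87  0.25]
```

drive_tool --targets '[[[0,0,0,0,0,0.03,1],[0,0,0,0,0,0,1],[0,0,0,0,0,0,1]]]'

```text
t: 14.3
tool_pos: [0.5575, -0.0545, 0.1493]
orientation: [0.446, 0.895, 0.0, 0.001]
wrist_force: [0.6, 0.1, 7.1]
gripper_width: 0.014
grip_force: 30.4
```

```bash
python3 s.py
```

```text
pos [ 0.5575 -0.0545  0.1493] yaw 2.217 to go x,y mm (cover at -1.2) [0.16 0.14] F [0.6 0.1 7.1] T [-0.12 -0.17  0.74] cover z 0.0415 tilt [ 0.003 -0.   ] w 0.013956613969685592 14.3 [ 0.54  0.59 -0.72  1.87  0.5   0.87  0.22]
```

The stop is felt: the torque climbs from about turn 1.29 rad. I'll back off slightly and let the cover rise into the pockets.

drive_tool --targets '[[[0,0,0,0,0,-0.06,1],[0,0,0,0,0,0,1],[0,0,-0.1,0,0,0,1],[0,0,-0.1,0,0,0,1],[0,0,-0.1,0,0,0,1],[0,0,-0.05,0,0,0,1],[0,0,0,0,0,0,1],[0,0,0,0,0,0,1]]]'

```text
t: 14.97
tool_pos: [0.5574, -0.0545, 0.1526]
orientation: [0.42, 0.908, 0.001, 0.001]
wrist_force: [1.4, 0.4, 5.4]
gripper_width: 0.0138
grip_force: 30.0
```

```bash
python3 s.py
```

```text
pos [ 0.5574 -0.0545  0.1526] yaw 2.275 to go x,y mm (cover at -1.2) [0.   0.17] F [1.4 0.4 5.4] T [ 0.05 -0.58  0.05] cover z 0.0448 tilt [0.002 0.   ] w 0.013839036263013608 14.9667 [ 0.55  0.59 -0.73  1.87  0.51  0.88  0.28]
```

drive_tool --targets '[[[0,0,-0.05,0,0,0,1],[0,0,-0.05,0,0,0,1],[0,0,-0.05,0,0,0,1],[0,0,0,0,0,0,1],[0,0,0,0,0,0,1]]]'

```text
t: 15.38
tool_pos: [0.5573, -0.0546, 0.1536]
orientation: [0.42, 0.908, 0.001, 0.001]
wrist_force: [4.3, 0.6, 0.9]
gripper_width: 0.0138
grip_force: 30.0
```

```bash
python3 s.py
```

```text
pos [ 0.5573 -0.0546  0.1536] yaw 2.275 to go x,y mm (cover at -1.2) [-0.13  0.32] F [4.3 0.6 0.9] T [ 0.16 -1.34  0.02] cover z 0.0458 tilt [0.002 0.001] w 0.01375093615971816 15.3833 [ 0.55  0.59 -0.73  1.86  0.5   0.88  0.28]
```

The cover is at the locked height and held by the pockets. I'll release it.

drive_tool --targets '[[[0,0,0.04,0,0,0,0.5],[0,0,0,0,0,0,0],[0,0,0,0,0,0,0],[0,0,0,0,0,0,0],[0,0,0,0,0,0,0],[0,0,0,0,0,0,0]]]'

```text
t: 15.88
tool_pos: [0.5562, -0.0549, 0.153]
orientation: [0.42, 0.908, -0.0, -0.0]
wrist_force: [-0.5, -0.2, -0.1]
gripper_width: 0.0436
grip_force: 0.0
```

drive_tool --targets '[[[0,0,-1,0,0,0,0],[0,0,-1.5,0,0,0,0],[0,0,-1.5,0,0,0,0],[0,0,-1.5,0,0,0,0],[0,0,-1.5,0,0,0,0],[0,0,-1,0,0,0,0],[0,0,0,0,0,0,0],[0,0,0,0,0,0,0]]]'

```text
t: 16.55
tool_pos: [0.5565, -0.0549, 0.2336]
orientation: [0.42, 0.908, -0.0, 0.001]
wrist_force: [0.7, -0.0, 0.2]
gripper_width: 0.0435
grip_force: 0.0
```

drive_tool --targets '[[[-2,0,0,0,0,0,0],[-2,0,0,0,0,0,0],[-1,0,0,0,0,0,0],[0,0,0,0,0,0,0],[0,0,0,0,0,0,0],[0,0,0,0,0,0,0]]]'

```text
t: 17.05
tool_pos: [0.5881, -0.0917, 0.2326]
orientation: [0.419, 0.908, 0.0, -0.001]
wrist_force: [-0.3, -0.4, 0.2]
gripper_width: 0.044
grip_force: 0.0
```

Run:
```python
from h import *
p,d,pose=wrist('w4'); C=cloud('wrist',d,pose); print(pose,monitor.sense()['wrist_force'])
near=np.hypot(C[...,0]-.558,C[...,1]+.0553)<.042
Z=C[near]; print(np.histogram(Z[:,2],bins=np.arange(.03,.11,.003)))
w=Z[(Z[:,2]>.092)&(Z[:,2]<.105)]; print('wing',np.median(w[:,2]),cv2.minAreaRect(w[:,:2].astype(np.float32)*1000))
f=Z[(Z[:,2]>.062)&(Z[:,2]<.076)]; print('flange z',np.median(f[:,2]))
A=np.c_[f[:,:2]-f[:,:2].mean(0),np.ones(len(f))]; print('tilt',np.linalg.lstsq(A,f[:,2],rcond=None)[0])
```

```text
(array([ 0.58807639, -0.0917392 ,  0.23261277]), array([ 4.19465998e-01,  9.07770740e-01,  1.33259223e-04, -7.36758393e-04])) [-0.49589323 -0.38346715  0.16007158]
(array([  11,   12,   53,  363,    1,    0,    0,    0,   31,  158,    1,
          1,  360, 4199,   13,    0,    1,    0,    1,    0,    2,   10,
        201,  974,    2,    0]), array([0.03 , 0.033, 0.036, 0.039, 0.042, 0.045, 0.048, 0.051, 0.054,
       0.057, 0.06 , 0.063, 0.066, 0.069, 0.072, 0.075, 0.078, 0.081,
       0.084, 0.087, 0.09 , 0.093, 0.096, 0.099, 0.102, 0.105, 0.108]))
wing 0.09985386439808352 ((558.4979248046875, -55.383670806884766), (13.162663459777832, 49.52057647705078), 40.82878875732422)
flange z 0.07009071916584067
tilt [-0.00168646  0.0007377   0.07006048]
```

View pics/w4.png

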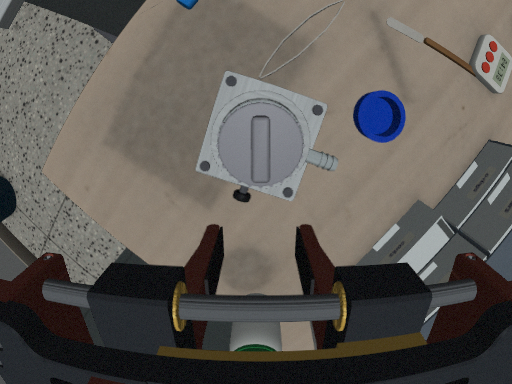

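The view shows the cover seated level on the collar at (260,142). Its underside is at z 0.046 against an expected locked height of 0.0459, and it has turned 1.26 rad. The forceps and cap are undisturbed and the gripper is clear.

```bash
python3 -c "
from station import job; print(job.sign_off())"
```

```text
the job is handed in; nothing more can be done
None
```

The cover is locked on the housing: I felt the end stop, let it spring up into the pockets and released it (last view: level, at the locked height, turned 1.26 rad); handed in after about 17 s, with no verdict returned.

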